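Eject a mortar cube and hold it up

TASK

Free the mortar cube in the ejector stand: knock the latch plunger fully down with the tamper (not with the fingers), then stand the tamper upright on the bench again and let go of it. Then press the broad pad at the end of the sprung handle down until the top of the rising cube is level with the top of the gauge post behind it, and finish while still holding the handle there, with the cube at that height. Do not touch the cube with the gripper and leave the objects lying around alone.

Things in the scene. Friction and masses are not known exactly. Their poses are not given: they have to be found in the camera images.
- stand: Fixed grey ejector stand, base plate 100 x 225 x 12 mm. Origin on the bench, mid-width; x across (gauge post at +x), y along it towards the handle, z up. From -y to +y: dark latch tower (44 x 42 mm, 100 high, at y = -118 mm), square cube well (75 x 75 mm outside, rim 70 high, at y = -50), handle pivot at y = +35, handle reaching to about y = +205. No other part is taller than 120 mm.
- plunger_top (a point): Centre of the flat round top (24 mm across, steel) of the latch plunger on the tower; 119 mm above the bench at the start, 105 mm when fully down.
- plunger (a joint): How far the latch plunger is pushed down, 0 to 0.014 m (0.014 = fully down, rigid stop). Takes about 12 N; stays where it is driven. It works a flat steel bolt that sticks out of the tower over the cube's edge and keeps the cube down; with the plunger fully down the bolt is drawn back clear of the cube.
- tamper_center (a point): Centre of the loose tamper, half-way up: a black rubber round head 46 mm across and 42 mm high (flat foot, stands on the bench), on it a plain round wooden grip 26 mm across, total height 110 mm; about 0.35 kg. z along its axis, pointing to the grip; this point is 55 mm above its flat foot.
- cube_center (a point): Centre of the 50 mm grey mortar cube (about 0.3 kg) that sits with 2.5 mm play in the well. At the start its top is 10 mm above the well's rim (80 mm above the bench).
- gauge_top (a point): Middle of the top of the slim aluminium gauge post (12 x 24 mm) that stands behind the well, against its outside at +x of the stand; 100 mm above the bench. The cube's top must come level with it, so the cube must rise 20 mm.
- handle_pad (a point): Middle of the upper face of the broad grey plastic pad (40 mm across x 46 mm along, 12 mm thick) at the free end of the handle, 150 mm from the pivot along the bar and 6 mm above the bar's middle line; about 120 mm above the bench at the start, about 76 mm when the cube is at the gauge height.
- handle_pivot (a point): Pivot of the handle, 70 mm above the bench; its axis is the stand's x axis.
- handle (a joint): How far the handle is pressed, 0 to 0.55 rad. At 0 the bar slopes 0.30 rad up from the pivot towards +y of the stand; at 0.30 it is level. The cube rises 66.7 mm per rad (20 mm at 0.30; the stop at 0.55 is too far). A spring pushes back with some 5 to 12 N at the pad; let go, the handle springs up and the cube sinks.
- moisture_balance: Obstacle: fixed white balance behind the middle of the work, between the tamper and the stand: base 265 mm deep, 215 mm wide, with an upright white drum (140 mm across, top 331 mm above the bench, axis 27 mm behind the origin). Origin under its centre, its front is 133 mm nearer the robot. Carry things round in front of it.
There are look-alikes about, which are no part of the job. What is shaped like the part that bears tamper_center but green or turquoise is not meant.

How it is judged:
On the way, in this order (a step that is already met when the one before it is completed fails the run):
1. the latch plunger has been knocked fully down (value of joint plunger above 0.0115 m), for 0.1 s.
2. the tamper stands upright on the bench, let go (height (world z) of tamper_center below 0.06 m and angle between tamper_center's own z axis and vertical below 0.1 rad and contact force between the fingers and tamper below 0.3 N), for 0.3 s.
At the end, for the whole second after the job is handed in: The robot is still pressing the handle (more than 2 N), with the cube's top level with the gauge post's top within 5 mm and the cube not tilted more than 0.1 rad; the plunger is down (at least 11.5 of 14 mm); the tamper stands upright on the bench (within 0.1 rad), released and clear of the stand (all of step 2 and value of joint plunger above 0.0115 m and z of cube_center in the frame of gauge_top between -0.03 and -0.02 m and angle between cube_center's own z axis and vertical below 0.1 rad and value of joint handle between 0.2 and 0.4 rad and contact force between any of the fingers, the arm and handle above 2 N and contact force between tamper and stand below 0.3 N); the arm keeps its last pose, push and grip.
It fails at once if the gripper pushes the plunger itself (contact force between any of the fingers, the arm and plunger above 1 N).
It fails at once if the gripper touches the cube (contact force between any of the fingers, the arm and cube above 1 N).
It fails at once if an object lying around is moved by more than 25 mm (distance of any of wood_block, tin, jar, petri from where it was at the start of the episode above 0.025 m).
It also fails if it takes over 58 s, if anything falls off the work surface, if the arm or the gripper's body presses on something with over 40 N, if the wrist force passes 120 N, or if a joint passes its speed limit or range.

ROBOT

A 6-joint arm with a two-finger parallel gripper is mounted at the origin on a cart in front of the work surface, level with it; the furniture and walls round the work are solid. World frame = base frame: x ahead of the robot, y to its left, z up, the work surface at z = 0. Lengths are in m, angles in rad, forces in N, time in s.
With the tool pointing down it reaches from about 0.25 to 0.775 m from the base axis. Payload 8.9 kg.
Tool frame: the origin (TCP) lies on the centre line of the jaws, within the pads' length; the fingertips stand 25 mm ahead of it and the grasp point (between the pads) lies 6 mm ahead of it; y points along the fingers, x is the direction in which the jaws open and shut, and the axes are right-handed (so a half turn about y gives the same grasp; the last joint's range is limited). The gripper opens to 85 mm and grips with 20 to 120 N. Pads are 22 mm wide; open, the fingers measure 114 mm over their backs; the gripper's body (76 mm by 85 mm) begins 54 mm behind the grasp point. The pads swing forward as they close: fully open they stand 13 mm farther back than shut.
Start: joints at [-1.441, 0.291, -0.153, 1.127, 0, 1.431], TCP at [0.139, -0.506, 0.256] pointing down, gripper open.
Joint ranges: [-2.52, 2.52], [-0.91, 1.74], [-1.3, 1.37], [-1.96, 2.02], [-1.52, 1.47], [-3.14, 3.14]. Speed limits (rad/s): [2.22, 2.22, 2.79, 3.14, 3.14, 3.14].

INTERFACE

Orientations are given as a 3x3 rotation matrix whose columns are the frame's x, y, z axes.
In Python, from plant import r gives the robot as it stands.
- The arm moves only by the tool arm_command, never from a script. Its argument "series" is one flat list of numbers, 7 for each row, row after row: the shift along the tool's x, y, z in cm, then the turn, a rotation vector about the tool's x, y, z in degrees, then the opening, from -1 (shut) to 1 (fully open). In form: [x, y, z, ax, ay, az, gripper, x, y, z, ax, ay, az, gripper, ...]. A call has exactly 5 rows; each row shifts and turns the commanded pose from where the row before left it, along the tool's axes as they then stand; what a row does not reach is not made up. A row lasts 1/12 s, in which the tool goes at most 41.7 mm and 7.16 degrees, less where a joint would pass 70% of its speed; a pose out of reach is approached as far as the arm can. A call with a gripper value outside its range is refused whole. The fingers move at their own pace and stop on an object; the grip force is fixed at half the most. Time passes only in rows, so rows that do not move let the fingers close, or fill a call up. It gives the time, the measured TCP pose, the force and the opening at its end, in the units of the state.
- r.get_obs(): the state, without advancing time (a new reading comes with each control period).
- r.get_image(name): name is "scene" or "top" or "wrist"; returns a dict with "color" (400x640x3 uint8, blue, green, red), "z_map" (400x640 float32, m along the optical axis (not along the pixel's ray), 0 where there is no reading), "vertical_fov" (degrees; the focal length in pixels is half the picture's height over the tangent of half this angle, whatever the lens; pixels are square), "cx", "cy" (the principal point, pixels), "position" and "attitude" of the camera in the world. Camera axes: x right, y down, z forward; pixel columns grow to the right and rows downward; lengths in m; the calibration is good to about 2 mm. A picture is of the moment at which its call begins.
- r.job_done(): hands the job in, once; it reports no verdict.
Trained networks look in the newest picture that a camera, given by its name, has taken for a name from the list of things; names that differ only in an ending like _2 or _b are one class to them, and where a whole thing is asked for, a point or a joint stands for the part that bears it (a point fixed in the world has none). Each returns a list of dicts, best first, with "conf" (0 to 1); they miss things now and then, are a little off and sometimes report something else, mostly with a low value. They report only what shows in the picture. A call takes as long as a camera call. They do not tell look-alikes from the thing itself.
- r.search_frame(camera, target): "rect" ([left, top, right, bottom] in pixels, round what is visible of it).
- r.masks_of(camera, target): "region" (400x640 bool, what is visible of it) and "rect" ([left, top, right, bottom] in pixels, round what is visible of it).
The state is a dict: "t": time; "joint_pos": joint angles; "qvel": joint speeds; "joint_torque": joint torques, N m; "tool_pos": TCP position; "eef_rot": TCP orientation; "ft_force": force on the tool from outside, world axes, zero at the start; "wrist_torque": the same for the moment, N m; "gripper_width": finger opening in m.
Only numpy, scipy, OpenCV 4.12 (cv2) and the standard library are available. Lean on these libraries where they do the work, as an engineer would, in place of code of your own. Each camera call takes 0.05 s, during which the arm holds its last target.

## Working session

There is one attempt and no reset: what is moved stays moved. The work goes in short steps, Python scripts to look and compute and a tool call to move; the robot and the scene stay as the last step left them, time stands still between calls to the robot, and variables do not carry over. Pictures are saved under pics/ and viewed, and the job is handed in when it is done.

Besides the shell and the picture viewer there is one more tool, called after "Call:" as name(argument=value, ...), one argument or row to a line, values as JSON. arm_command: Moves the arm, as the interface text tells. Its arguments: {"type":"object","properties":{"series":{"type":"array","items":{"type":"number"}}},"required":["series"]}

```bash
ls; mkdir -p pics; cat > h.py <<'E'
import numpy as np, cv2
from plant import r
def cam(n):
    im=r.get_image(n); return im
def K(im):
    f=200/np.tan(np.radians(im["vertical_fov"])/2); return f
def P(im,u,v,z=None):
    f=K(im); u=np.asarray(u,float); v=np.asarray(v,float)
    if z is None: z=im["z_map"][v.astype(int),u.astype(int)]
    c=np.stack([(u-im["cx"])/f*z,(v-im["cy"])/f*z,z*np.ones_like(u)],-1)
    return c@np.array(im["attitude"]).T+np.array(im["position"])
def proj(im,p):
    c=(np.asarray(p)-im["position"])@np.array(im["attitude"]); f=K(im)
    return c[...,0]/c[...,2]*f+im["cx"],c[...,1]/c[...,2]*f+im["cy"]
E
python3 - <<'E'
from h import *
o=r.get_obs(); print(o)
for n in ["scene","top","wrist"]:
    im=cam(n); cv2.imwrite(f"pics/{n}0.png",im["color"]); print(n,im["position"],im["vertical_fov"],im["cx"],im["cy"],np.round(im["attitude"],3).tolist())
E
```

```text
pics
{'t': 0.0, 'joint_pos': array([-1.44128797e+00,  2.91287680e-01, -1.54144852e-01,  1.12670121e+00,
        1.44901715e-05,  1.43153070e+00]), 'qvel': array([-0.00101966, -0.00101957,  0.00079413, -0.00049999,  0.00036251,
       -0.00110236]), 'joint_torque': array([ 7.88017423e-04, -5.37144148e+01,  3.31368899e+01,  1.59533269e-02,
       -1.87675832e-04,  4.23846643e-05]), 'tool_pos': array([ 0.13938454, -0.50572695,  0.25572153]), 'eef_rot': array([[ 2.65549528e-01, -1.58353317e-04,  9.64097206e-01],
       [-9.64096312e-01,  1.32808228e-03,  2.65549500e-01],
       [-1.32245106e-03, -9.99999106e-01,  2.00003773e-04]]), 'ft_force': array([-0.22619876, -1.88812256,  1.12006791]), 'wrist_torque': array([-0.01453483,  0.06629707,  0.0074119 ]), 'gripper_width': 0.0852431105168318}
scene [0.02020237 1.00942898 1.05572737] 45.59422852463707 317.0989389349023 203.56058640499882 [[-0.872, -0.331, 0.361], [-0.489, 0.566, -0.663], [0.015, -0.755, -0.655]]
top [0.41802174 0.01312762 1.32919664] 47.686724469197856 317.1625031978385 202.56884212385273 [[-0.025, -0.996, 0.09], [-1.0, 0.025, 0.0], [-0.003, -0.09, -0.996]]
wrist [ 0.20958013 -0.48540845  0.37325445] 67.43868061665489 320.1451946410276 199.0610450017017 [[0.265, -0.923, -0.28], [-0.964, -0.254, -0.076], [-0.001, 0.29, -0.957]]
```

View pics/scene0.png

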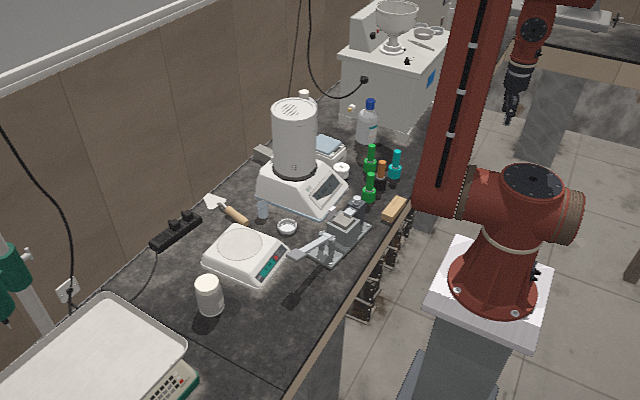

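View pics/top0.png

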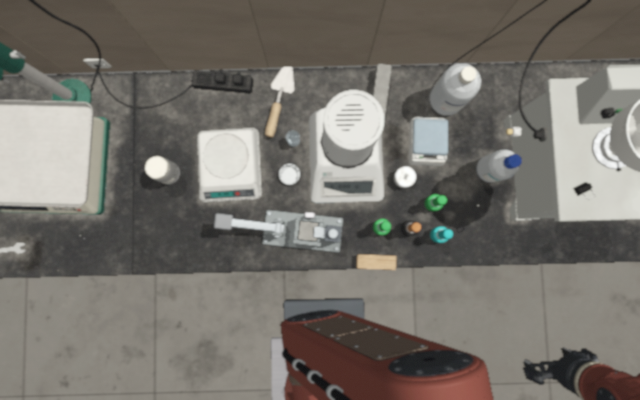

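View pics/wrist0.png

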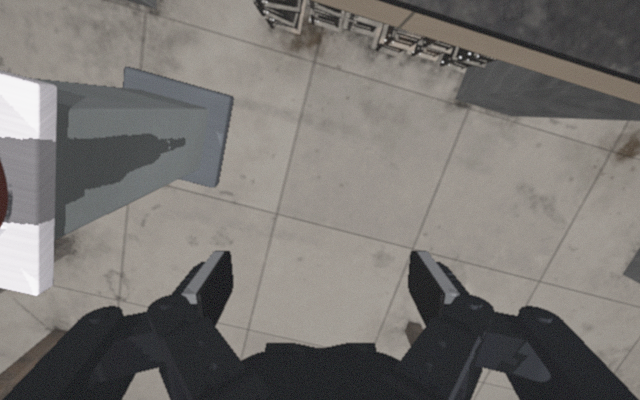

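```bash
python3 - <<'E'
from h import *
im=cam("top"); sc=cam("scene")
np.savez("top.npz",**im); np.savez("scene.npz",**sc)
for n,I in (("top",im),("scene",sc)):
  for t in ["tamper_center","plunger_top","cube_center","gauge_top","handle_pad","stand","moisture_balance","wood_block","tin","jar","petri"]:
    try:
      for d in r.masks_of(n,t)[:5]:
        m=d["region"]; v,u=np.nonzero(m)
        p=P(I,u,v); ok=I["z_map"][v,u]>0; p=p[ok]
        print(n,t,round(d["conf"],2),np.round(d["rect"]).tolist(),np.round(np.median(p,0),3),"zmax",np.round(np.percentile(p[:,2],97),3), "bb",np.round(np.percentile(p[:,:2],2,0),3),np.round(np.percentile(p[:,:2],98,0),3))
    except Exception as e: print(t,e)
c=cv2.resize(im["color"][180:285,200:480],(784,294),interpolation=cv2.INTER_CUBIC); 
d=cv2.resize(sc["color"][120:280,250:450],(750,600),interpolation=cv2.INTER_CUBIC)
cv2.imwrite("pics/c1.png",c); cv2.imwrite("pics/d1.png",d)
E
```

```text
top tamper_center 0.8 [373.0, 220.0, 389.0, 233.0] [ 0.46  -0.165  0.045] zmax 0.111 bb [ 0.441 -0.188] [ 0.482 -0.149]
top tamper_center 0.54 [426.0, 193.0, 446.0, 208.0] [ 0.525 -0.316  0.044] zmax 0.111 bb [ 0.507 -0.339] [ 0.548 -0.302]
top tamper_center 0.53 [403.0, 217.0, 419.0, 234.0] [ 0.455 -0.243  0.048] zmax 0.112 bb [ 0.438 -0.26 ] [ 0.475 -0.229]
top tamper_center 0.49 [428.0, 227.0, 452.0, 243.0] [ 0.434 -0.327  0.045] zmax 0.111 bb [ 0.414 -0.349] [ 0.455 -0.315]
top plunger_top 0.47 [327.0, 232.0, 340.0, 235.0] [ 0.444 -0.027  0.118] zmax 0.122 bb [ 0.434 -0.038] [ 0.452 -0.016]
top cube_center 0.66 [300.0, 222.0, 317.0, 241.0] [0.455 0.041 0.079] zmax 0.084 bb [0.43  0.019] [0.477 0.063]
top gauge_top 0.86 [211.0, 210.0, 342.0, 253.0] [0.465 0.091 0.043] zmax 0.122 bb [ 0.402 -0.046] [0.51  0.278]
top gauge_top 0.71 [210.0, 211.0, 284.0, 233.0] [0.475 0.221 0.103] zmax 0.125 bb [0.457 0.115] [0.5   0.284]
top handle_pad 0.85 [212.0, 212.0, 283.0, 232.0] [0.475 0.223 0.102] zmax 0.125 bb [0.457 0.115] [0.503 0.288]
top stand 0.63 [214.0, 211.0, 340.0, 255.0] [0.465 0.
[... 2091 characters left out ...]
0.122 bb [ 0.402 -0.039] [0.504 0.284]
scene moisture_balance 0.59 [285.0, 192.0, 370.0, 270.0] [0.446 0.084 0.053] zmax 0.122 bb [ 0.402 -0.036] [0.502 0.285]
wood_block it knows: cube_center, gauge_top, handle, handle_pad, handle_pivot, moisture_balance, plunger, plunger_top, stand, tamper_center
tin it knows: cube_center, gauge_top, handle, handle_pad, handle_pivot, moisture_balance, plunger, plunger_top, stand, tamper_center
jar it knows: cube_center, gauge_top, handle, handle_pad, handle_pivot, moisture_balance, plunger, plunger_top, stand, tamper_center
petri it knows: cube_center, gauge_top, handle, handle_pad, handle_pivot, moisture_balance, plunger, plunger_top, stand, tamper_center
```

View pics/c1.png

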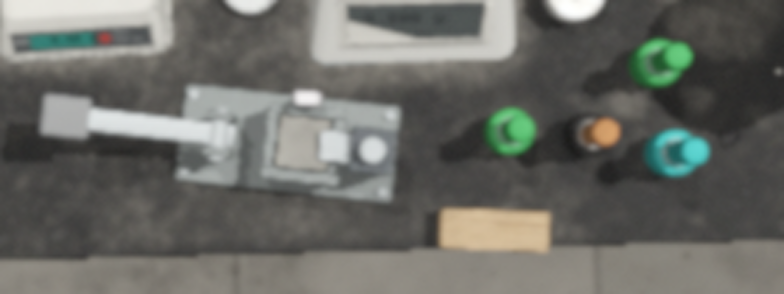

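View pics/d1.png

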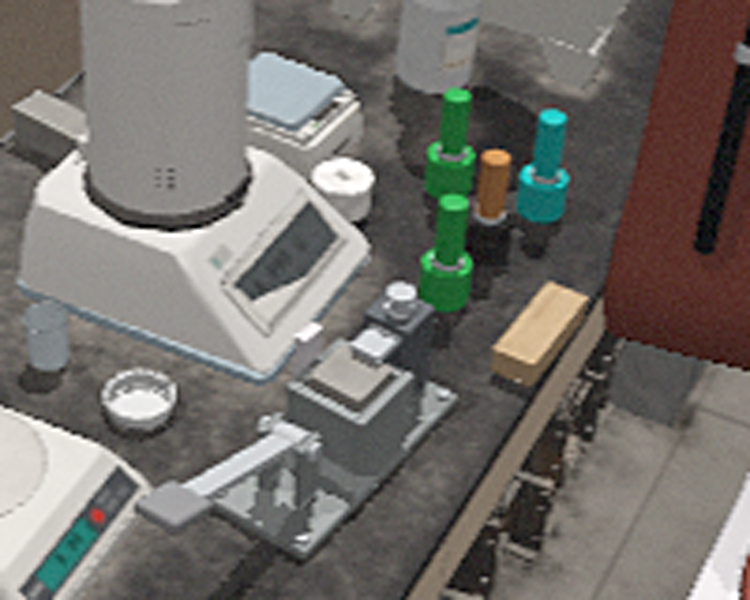

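Of the four tampers — green (383,227), green (437,202), turquoise (442,235), and black head with brown grip (413,228) — only the last fits (black rubber and wood); the crops confirm it. Now precise points.

```bash
cat > m.py <<'E'
from h import *
def seg(I,xy,rad,z0,z1):
    v,u=np.nonzero(I["z_map"]>0); p=P(I,u,v)
    k=(np.hypot(p[:,0]-xy[0],p[:,1]-xy[1])<rad)&(p[:,2]>z0)&(p[:,2]<z1)
    return p[k]
E
python3 - <<'E'
from m import *
for n in("top","scene"):
    I=dict(np.load(n+".npz"))
    for nm,xy,rad,z0,z1 in [("tamp",(.455,-.243),.03,.103,.118),("g1",(.46,-.165),.03,.1,.118),("g2",(.525,-.316),.03,.1,.118),("tq",(.434,-.327),.03,.1,.118),("plg",(.444,-.027),.025,.112,.125),("tamphead",(.455,-.243),.03,.01,.045),("gauge",(.505,.04),.025,.092,.105),("cube",(.455,.041),.04,.075,.086),("pad",(.478,.272),.035,.1,.13),("tower",(.444,-.027),.035,.092,.104)]:
        p=seg(I,xy,rad,z0,z1)
        if len(p): print(n,nm,len(p),"mean",np.round(p.mean(0),4),"mid",np.round((np.percentile(p,3,0)+np.percentile(p,97,0))/2,4),"ext",np.round(np.percentile(p,97,0)-np.percentile(p,3,0),3))
I=dict(np.load("top.npz"))
# handle line
v,u=np.nonzero(I["z_map"]>0);p=P(I,u,v)
for y in np.arange(.12,.30,.015):
    q=p[(abs(p[:,1]-y)<.006)&(p[:,0]>.42)&(p[:,0]<.53)&(p[:,2]>.07)]
    if len(q): print(round(y,3),np.round(q.mean(0),4),len(q))
q=p[(p[:,2]>.008)&(p[:,2]<.016)&(p[:,0]>.38)&(p[:,0]<.53)&(p[:,1]>-.07)&(p[:,1]<.2)]
print("base",cv2.minAreaRect(q[:,:2].astype(np.float32)))
# other stuff
q=p[(p[:,0]>.3)&(p[:,0]<.62)&(p[:,1]>-.4)&(p[:,1]<-.08)&(p[:,2]>.025)]
E
```

```text
top tamp 69 mean [ 0.4557 -0.2508  0.1087] mid [ 0.4552 -0.2507  0.1089] ext [0.021 0.022 0.008]
top g1 73 mean [ 0.4617 -0.1697  0.108 ] mid [ 0.4624 -0.1703  0.1074] ext [0.022 0.022 0.01 ]
top g2 75 mean [ 0.5273 -0.3233  0.1079] mid [ 0.5268 -0.3242  0.1075] ext [0.021 0.023 0.012]
top tq 74 mean [ 0.4351 -0.3355  0.108 ] mid [ 0.4352 -0.3359  0.1081] ext [0.024 0.021 0.011]
top plg 61 mean [ 0.4446 -0.0268  0.118 ] mid [ 0.4444 -0.0268  0.1178] ext [0.021 0.021 0.009]
top tamphead 114 mean [ 0.4546 -0.2427  0.0371] mid [ 0.4561 -0.2467  0.031 ] ext [0.043 0.035 0.026]
top gauge 40 mean [0.4963 0.0336 0.099 ] mid [0.4954 0.0337 0.0982] ext [0.011 0.022 0.01 ]
top cube 297 mean [0.4537 0.0411 0.0796] mid [0.4538 0.0395 0.0802] ext [0.047 0.048 0.009]
top pad 272 mean [0.4833 0.2642 0.1186] mid [0.4837 0.2639 0.1179] ext [0.038 0.046 0.018]
top tower 187 mean [ 0.445  -0.0262  0.0985] mid [ 0.4449 -0.0262  0.0983] ext [0.043 0.041 0.008]
scene tamp 35 mean [ 0.4557 -0.2462  0.1089] mid [ 0.4557 -0.2476  0.1088] ext [0.022 0.024 0.008]
scene g1 43 mean [ 0.4607 -0.1645  0.1084] mid 
[... 618 characters left out ...]
63 0.048 0.009]
scene pad 197 mean [0.4815 0.2703 0.1198] mid [0.4834 0.2665 0.1179] ext [0.039 0.05  0.018]
scene tower 121 mean [ 0.4422 -0.0172  0.0993] mid [ 0.4449 -0.0213  0.0981] ext [0.045 0.038 0.01 ]
0.12 [0.4671 0.1204 0.0774] 72
0.135 [0.4625 0.1342 0.0768] 52
0.15 [0.4684 0.15   0.0825] 36
0.165 [0.47   0.1653 0.087 ] 30
0.18 [0.4718 0.1796 0.0919] 34
0.195 [0.4744 0.1949 0.0966] 37
0.21 [0.4763 0.2098 0.1008] 32
0.225 [0.4785 0.2253 0.1055] 32
0.24 [0.4809 0.2401 0.1103] 36
0.255 [0.4822 0.255  0.1156] 71
0.27 [0.4843 0.27   0.1208] 71
0.285 [0.4832 0.2832 0.1239] 48
base ((0.4469580352306366, 0.058679305016994476), (0.22429540753364563, 0.11788047850131989), 82.35616302490234)
```

```bash
cat > st.py <<'E'
from h import *
from scipy.spatial.transform import Rotation as R
def go(tp,xaxis=None):
    "shift in tool cm to target TCP; rotvec deg to bring y down, tool x to xaxis"
    o=r.get_obs(); A=np.array(o["eef_rot"]); print("t",round(o["t"],2),"tcp",np.round(o["tool_pos"],4),"F",np.round(o["ft_force"],1),"w",round(o["gripper_width"],4),"q",np.round(o["joint_pos"],2))
    print("shift",np.round(A.T@(np.array(tp)-o["tool_pos"])*100,2))
    if xaxis is not None:
        y=np.array([0,0,-1.]);x=np.array(xaxis,float);T=np.stack([x,y,np.cross(x,y)],1)
        print("rot",np.round(np.degrees(R.from_matrix(A.T@T).as_rotvec()),2))
        print("then shift",np.round(T.T@(np.array(tp)-o["tool_pos"])*100,2))
E
python3 - <<'E'
from m import *; from st import *
I=dict(np.load("top.npz"))
v,u=np.nonzero(I["z_map"]>0);p=P(I,u,v)
q=p[(p[:,2]>.3)&(p[:,2]<.36)&(p[:,1]<.1)&(p[:,1]>-.2)&(p[:,0]>.4)]
print("drum",np.round(np.percentile(q,3,0),3),np.round(np.percentile(q,97,0),3))
q=p[(p[:,2]>.015)&(p[:,2]<.06)&(p[:,0]>.3)&(p[:,0]<.41)&(p[:,1]<-.05)&(p[:,1]>-.3)]
print("wood",np.round(np.percentile(q,3,0),3),np.round(np.percentile(q,97,0),3))
q=p[(p[:,2]>.02)&(p[:,2]<.2)&(p[:,0]>.51)&(p[:,1]<.06)&(p[:,1]>-.16)]
print("bal",np.round(np.percentile(q,1,0),3),np.round(np.percentile(q,99,0),3))
go([.4556,-.249,.22],[1,0,0])
E
```

```text
drum [ 0.635 -0.176  0.305] [0.953 0.076 0.356]
wood [ 0.343 -0.204  0.022] [ 0.381 -0.1    0.032]
bal [ 0.539 -0.158  0.025] [0.954 0.054 0.197]
t 0.95 tcp [ 0.1394 -0.5061  0.2563] F [-0.5  0.1 -0.6] w 0.0856 q [-1.44  0.29 -0.15  1.13 -0.    1.43]
shift [-16.4    3.63  37.31]
rot [  0.  -74.6  -0. ]
then shift [31.62  3.63 25.71]
```

Call:
arm_command(
  series=[0,0,0,0,-7,0,1,0,0,0,0,-7,0,1,0,0,0,0,-7,0,1,0,0,0,0,-7,0,1,0,0,0,0,-7,0,1],
)

```text
t: 1.37
tool_pos: [0.1394, -0.5062, 0.2563]
eef_rot: [[0.774, 0.0, 0.633], [-0.633, -0.0, 0.774], [0.0, -1.0, -0.0]]
ft_force: [-0.8, 0.0, 0.1]
gripper_width: 0.0853
```

Call:
arm_command(
  series=[0,0,0,0,-7,0,1,0,0,0,0,-7,0,1,0,0,0,0,-7,0,1,0,0,0,0,-7,0,1,0,0,0,0,-4.6,0,1],
)

```text
t: 1.78
tool_pos: [0.1394, -0.5062, 0.2563]
eef_rot: [[0.993, -0.0, 0.115], [-0.115, -0.0, 0.993], [0.0, -1.0, -0.0]]
ft_force: [-1.3, 0.5, -0.0]
gripper_width: 0.0853
```

Call:
arm_command(
  series=[2.6,0,2.1,0,0,0,1,2.6,0,2.1,0,0,0,1,2.6,0,2.1,0,0,0,1,2.6,0,2.1,0,0,0,1,2.6,0,2.1,0,0,0,1],
)

```text
t: 2.2
tool_pos: [0.2823, -0.4168, 0.2564]
eef_rot: [[0.992, 0.0, 0.122], [-0.122, -0.0, 0.992], [0.0, -1.0, -0.0]]
ft_force: [0.4, -1.1, 0.3]
gripper_width: 0.0854
```

Call:
arm_command(
  series=[2.6,0,2.1,0,0,0,1,2.6,0,2.1,0,0,0,1,2.6,0,2.1,0,0,0,1,2.6,0,2.1,0,0,0,1,2.6,0,2.1,0,0,0,1],
)

```text
t: 2.62
tool_pos: [0.4244, -0.3283, 0.2564]
eef_rot: [[0.993, 0.0, 0.122], [-0.122, -0.0, 0.993], [0.0, -1.0, -0.0]]
ft_force: [0.8, -0.3, 0.1]
gripper_width: 0.0852
```

```bash
python3 - <<'E'
from st import *
go([.4556,-.249,.22],[1,0,0])
E
```

```text
t 2.62 tcp [ 0.4244 -0.3283  0.2564] F [ 0.8 -0.3  0.1] w 0.0852 q [-0.79  0.31 -0.12  1.14 -0.    0.9 ]
shift [2.13 3.64 8.25]
rot [ 0.01 -7.    0.01]
then shift [3.12 3.64 7.93]
```

Call:
arm_command(
  series=[0,0,0,0,-7,0,1,1.0,0,2.6,0,0,0,1,1.0,0,2.6,0,0,0,1,1.1,1,2.7,0,0,0,1,0,2.6,0,0,0,0,1],
)

```text
t: 3.03
tool_pos: [0.4569, -0.2477, 0.2227]
eef_rot: [[1.0, 0.005, -0.003], [0.003, -0.002, 1.0], [0.005, -1.0, -0.002]]
ft_force: [2.0, -0.4, -0.4]
gripper_width: 0.0855
```

```bash
python3 - <<'E'
from st import *
go([.4556,-.249,.22],[1,0,0])
im=cam("wrist"); cv2.imwrite("pics/w1.png",im["color"])
np.savez("w1.npz",**im)
# orange grip pixels
hsv=cv2.cvtColor(im["color"],cv2.COLOR_BGR2HSV)
m=(hsv[...,0]>5)&(hsv[...,0]<22)&(hsv[...,1]>90)
v,u=np.nonzero(m); p=P(im,u,v); k=(im["z_map"][v,u]>0)&(p[:,2]>.1)&(p[:,2]<.12)
p=p[k]; print(len(p),np.round((np.percentile(p,3,0)+np.percentile(p,97,0))/2,4),np.round(np.percentile(p,97,0)-np.percentile(p,3,0),4))
E
```

```text
t 3.03 tcp [ 0.4569 -0.2477  0.2227] F [ 2.  -0.4 -0.4] w 0.0855 q [-0.64  0.3  -0.23  1.03  0.    0.93]
shift [-0.13  0.27 -0.13]
rot [0.1  0.18 0.28]
then shift [-0.13  0.27 -0.13]
748 [ 0.4546 -0.2475  0.1069] [0.0211 0.0215 0.0085]
```

View pics/w1.png

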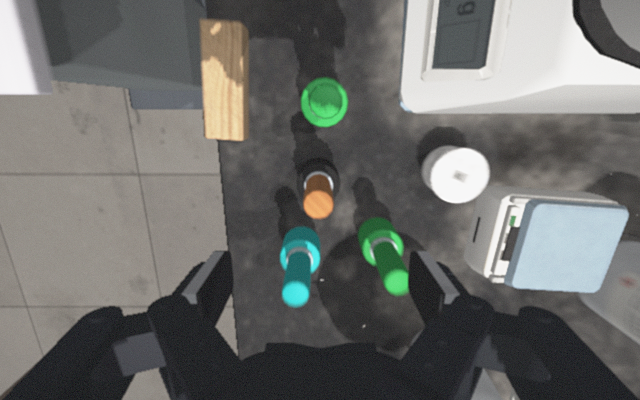

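Call:
arm_command(
  series=[-0.1,3,-0.1,0,0,0,1,0,3,0,0,0,0,1,0,3,0,0,0,0,1,0,2,0,0,0,0,1,0,0,0,0,0,0,1],
)

```text
t: 3.5
tool_pos: [0.4507, -0.2503, 0.107]
eef_rot: [[1.0, -0.005, 0.001], [-0.001, 0.004, 1.0], [-0.005, -1.0, 0.004]]
ft_force: [-1.1, -1.3, -0.3]
gripper_width: 0.0855
```

```bash
python3 - <<'E'
from st import *
go([.455,-.248,.088],[1,0,0])
E
```

```text
t 3.5 tcp [ 0.4507 -0.2503  0.107 ] F [-1.1 -1.3 -0.3] w 0.0855 q [-0.65  0.41 -0.4   0.76 -0.    0.92]
shift [0.44 1.89 0.22]
rot [-0.22 -0.03 -0.31]
then shift [0.43 1.9  0.23]
```

Call:
arm_command(
  series=[0.4,1,0.2,0,0,0,1,0,0.9,0,0,0,0,1,0,0,0,0,0,0,1,0,0,0,0,0,0,1,0,0,0,0,0,0,1],
)

```text
t: 3.92
tool_pos: [0.4575, -0.2497, 0.0921]
eef_rot: [[1.0, 0.001, -0.0], [0.0, -0.001, 1.0], [0.001, -1.0, -0.001]]
ft_force: [0.2, 0.8, -0.1]
gripper_width: 0.0854
```

```bash
python3 - <<'E'
from st import *
go([.455,-.248,.088],[1,0,0])
E
```

```text
t 3.92 tcp [ 0.4575 -0.2497  0.0921] F [ 0.2  0.8 -0.1] w 0.0854 q [-0.64  0.44 -0.41  0.72 -0.    0.93]
shift [-0.25  0.41  0.17]
rot [0.04 0.   0.05]
then shift [-0.25  0.41  0.17]
```

Call:
arm_command(
  series=[-0.2,0.4,0.1,0,0,0,1,0,0,0,0,0,0,1,0,0,0,0,0,0,-1,0,0,0,0,0,0,-1,0,0,0,0,0,0,-1],
)

```text
t: 4.33
tool_pos: [0.4551, -0.2485, 0.0875]
eef_rot: [[1.0, 0.0, 0.0], [-0.0, -0.0, 1.0], [0.0, -1.0, -0.0]]
ft_force: [-0.5, -0.7, 0.8]
gripper_width: 0.0515
```

Call:
arm_command(
  series=[0,0,0,0,0,0,-1,0,0,0,0,0,0,-1,0,0,0,0,0,0,-1,0,0,0,0,0,0,-1,0,0,0,0,0,0,-1],
)

```text
t: 4.75
tool_pos: [0.4553, -0.2485, 0.0875]
eef_rot: [[1.0, 0.0, -0.0], [0.0, -0.0, 1.0], [0.0, -1.0, -0.0]]
ft_force: [0.8, -0.0, 3.0]
gripper_width: 0.025
```

Call:
arm_command(
  series=[0,0,0,0,0,0,-1,0,0,0,0,0,0,-1,0,0,0,0,0,0,-1,0,0,0,0,0,0,-1,0,0,0,0,0,0,-1],
)

```text
t: 5.17
tool_pos: [0.4553, -0.2485, 0.0875]
eef_rot: [[1.0, 0.0, 0.0], [-0.0, -0.0, 1.0], [0.0, -1.0, -0.0]]
ft_force: [0.7, 0.8, 5.0]
gripper_width: 0.0246
```

```bash
python3 - <<'E'
from st import *
go([.455,-.248,.088],[1,0,0])
E
```

```text
t 5.17 tcp [ 0.4553 -0.2485  0.0875] F [0.7 0.8 5. ] w 0.0246 q [-0.64  0.44 -0.42  0.71  0.    0.93]
shift [-0.03 -0.05  0.05]
rot [ 0.01 -0.    0.03]
then shift [-0.03 -0.05  0.05]
```

Call:
arm_command(
  series=[0,-1,0,0,0,0,-1,0,-3,0,0,0,0,-1,0,-4,0,0,0,0,-1,0,-4,0,0,0,0,-1,0,-3,0,0,0,0,-1],
)

```text
t: 5.58
tool_pos: [0.4547, -0.2483, 0.2403]
eef_rot: [[1.0, 0.0, 0.0], [-0.0, -0.001, 1.0], [0.0, -1.0, -0.001]]
ft_force: [0.6, -2.2, -3.1]
gripper_width: 0.0246
```

Call:
arm_command(
  series=[0,0,2,0,0,0,-1,0,0,3.0,0,0,0,-1,0,0,3,0,0,0,-1,0,0,3,0,0,0,-1,0,0,3,0,0,0,-1],
)

```text
t: 6.0
tool_pos: [0.454, -0.107, 0.2372]
eef_rot: [[1.0, -0.001, 0.001], [-0.001, 0.0, 1.0], [-0.001, -1.0, 0.0]]
ft_force: [1.1, 0.4, -2.7]
gripper_width: 0.0248
```

Call:
arm_command(
  series=[0,0,3,0,0,0,-1,0,0,2.0,0,0,0,-1,0,0,2,0,0,0,-1,0,0,1,0,0,0,-1,0,0,0,0,0,0,-1],
)

```text
t: 6.42
tool_pos: [0.4543, -0.0267, 0.2373]
eef_rot: [[1.0, -0.001, -0.002], [0.002, 0.001, 1.0], [-0.001, -1.0, 0.001]]
ft_force: [0.7, -0.6, -3.2]
gripper_width: 0.0245
```

```bash
python3 - <<'E'
from st import *
go([.4446,-.0255,.22],[1,0,0])
im=cam("wrist"); cv2.imwrite("pics/w2.png",im["color"]); np.savez("w2.npz",**im)
s=cam("scene"); cv2.imwrite("pics/s2.png",cv2.resize(s["color"][120:280,250:450],(750,600),interpolation=cv2.INTER_CUBIC)); np.savez("s2.npz",**s)
E
```

```text
t 6.42 tcp [ 0.4543 -0.0267  0.2373] F [ 0.7 -0.6 -3.2] w 0.0245 q [-0.22  0.17 -0.36  1.04  0.    1.35]
shift [-0.97  1.73  0.12]
rot [-0.03  0.13 -0.07]
then shift [-0.97  1.73  0.12]
```

View pics/w2.png

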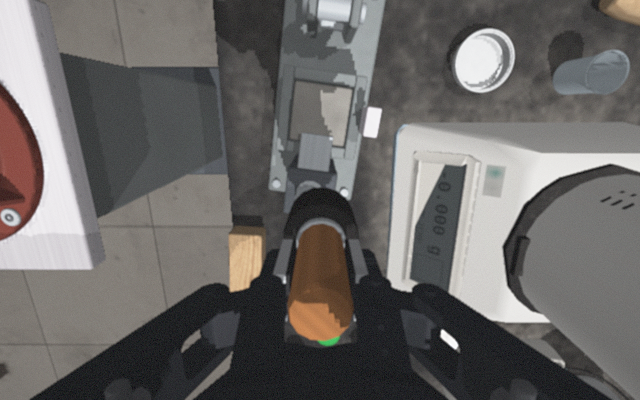

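View pics/s2.png

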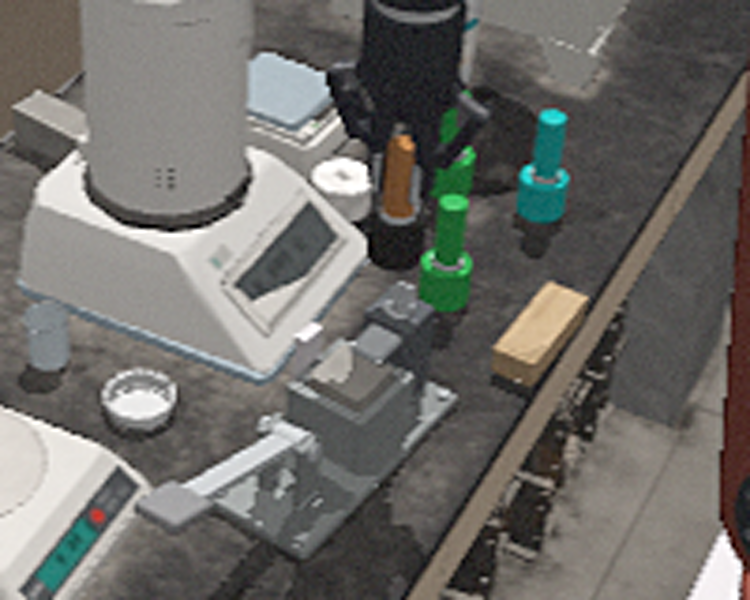

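```bash
cat > tilt.py <<'E'
from h import *
def tilt(f,tcp,zmin=.0,mask=None):
    I=dict(np.load(f)) if isinstance(f,str) else f
    v,u=np.nonzero(I["z_map"]>0);p=P(I,u,v)
    k=(np.hypot(p[:,0]-tcp[0],p[:,1]-tcp[1])<.035)&(p[:,2]>tcp[2]-.095)&(p[:,2]<tcp[2]-.03)
    q=p[k]
    if f!="" :
        for a in np.arange(-.095,-.03,.01):
            s=q[(q[:,2]>tcp[2]+a)&(q[:,2]<=tcp[2]+a+.01)]
            if len(s)>4: print("dz",round(a+.005,3),len(s),np.round(s.min(0)[:2]-tcp[:2],4),np.round(s.max(0)[:2]-tcp[:2],4))
E
python3 - <<'E'
from tilt import *
t=np.array([.4543,-.0267,.2373])
tilt("s2.npz",t); print(); tilt("w2.npz",t)
s=dict(np.load("s2.npz")); 
hsv=cv2.cvtColor(s["color"],cv2.COLOR_BGR2HSV)
m=(hsv[...,0]>5)&(hsv[...,0]<20)&(hsv[...,1]>100)
v,u=np.nonzero(m);p=P(s,u,v);k=np.hypot(p[:,0]-t[0],p[:,1]-t[1])<.04
q=p[k];
for z in np.arange(.2,.27,.008):
    w=q[abs(q[:,2]-z)<.004]
    if len(w)>2: print(round(z,3),len(w),np.round(w.mean(0),4))
c=cv2.resize(s["color"][140:210,320:400],(800,600)[::1],interpolation=cv2.INTER_CUBIC); cv2.imwrite("pics/s2c.png",c)
E
```

```text
dz -0.08 36 [-0.0217 -0.0022] [0.0199 0.022 ]
dz -0.07 42 [-0.023  -0.0075] [0.024  0.0223]
dz -0.06 37 [-0.0217 -0.0066] [0.0153 0.0258]
dz -0.05 60 [-0.0216 -0.0202] [0.0223 0.0247]
dz -0.04 57 [-0.0209 -0.0154] [0.0221 0.0211]
dz -0.03 10 [-0.0108 -0.0028] [0.0112 0.0104]

dz -0.08 193 [-0.023   0.0049] [0.0206 0.0226]
dz -0.07 235 [-0.0224  0.0063] [0.0208 0.0227]
dz -0.06 277 [-0.0228  0.0054] [0.021  0.0228]
dz -0.05 1433 [-0.023  -0.0001] [0.0215 0.0227]
dz -0.04 662 [-0.0213 -0.0034] [0.0199 0.0209]
dz -0.03 150 [-0.0134  0.    ] [0.012  0.0131]
0.2 12 [ 0.4559 -0.0207  0.2004]
0.208 15 [ 0.4516 -0.0184  0.208 ]
0.216 15 [ 0.4541 -0.0187  0.2162]
0.224 16 [ 0.4581 -0.019   0.2238]
0.232 15 [ 0.4554 -0.0186  0.2319]
0.24 14 [ 0.4566 -0.0186  0.2401]
0.248 21 [ 0.4556 -0.0189  0.2471]
0.256 27 [ 0.4556 -0.0223  0.2566]
0.264 19 [ 0.4562 -0.0265  0.2611]
```

View pics/s2c.png

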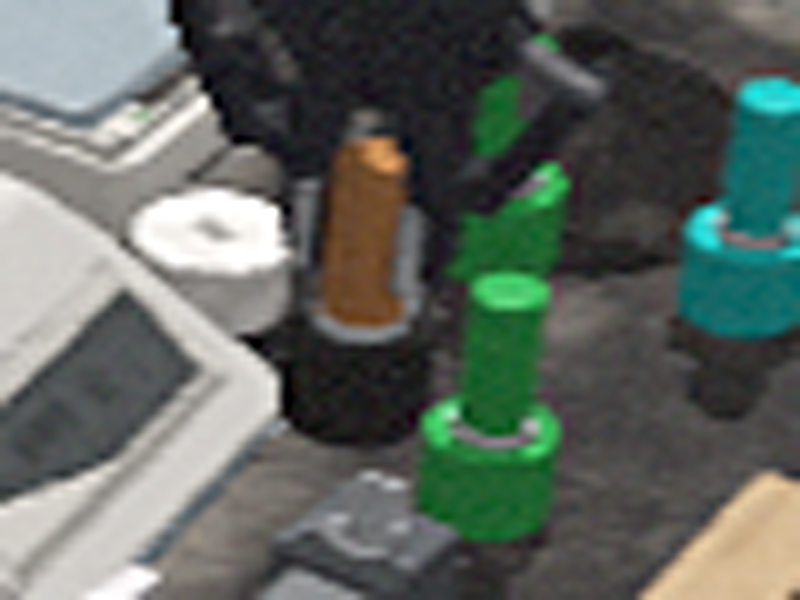

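Call:
arm_command(
  series=[-1,0,0.1,0,0,0,-1,0,1.2,0,0,0,0,-1,0,1.2,0,0,0,0,-1,0,0,0,0,0,0,-1,0,0,0,0,0,0,-1],
)

```text
t: 6.93
tool_pos: [0.4442, -0.028, 0.2131]
eef_rot: [[1.0, -0.002, 0.001], [-0.001, 0.0, 1.0], [-0.002, -1.0, 0.0]]
ft_force: [0.9, -0.1, -3.1]
gripper_width: 0.0248
```

```bash
python3 - <<'E'
from st import *
go([.4446,-.0255,.1925],[1,0,0])
E
```

```text
t 6.93 tcp [ 0.4442 -0.028   0.2131] F [ 0.9 -0.1 -3.1] w 0.0248 q [-0.23  0.17 -0.43  0.97 -0.    1.34]
shift [0.05 2.06 0.25]
rot [-0.01 -0.07 -0.09]
then shift [0.04 2.06 0.25]
```

Call:
arm_command(
  series=[0,0.4,0.2,0,0,0,-1,0,0.4,0,0,0,0,-1,0,0.3,0,0,0,0,-1,0,0.3,0,0,0,0,-1,0,0.2,0,0,0,0,-1],
)

```text
t: 7.35
tool_pos: [0.4456, -0.0256, 0.198]
eef_rot: [[1.0, 0.002, -0.0], [0.0, -0.001, 1.0], [0.002, -1.0, -0.001]]
ft_force: [-1.0, 0.4, 7.6]
gripper_width: 0.0247
```

```bash
python3 - <<'E'
from st import *
go([.4446,-.0255,.1925],[1,0,0])
E
```

```text
t 7.35 tcp [ 0.4456 -0.0256  0.198 ] F [-1.   0.4  7.6] w 0.0247 q [-0.22  0.19 -0.45  0.93 -0.    1.35]
shift [-0.1   0.55  0.01]
rot [0.03 0.   0.09]
then shift [-0.1   0.55  0.01]
```

Plunger is moving (about 11 N net). Continue slowly to the stop.

Call:
arm_command(
  series=[0,0.2,0,0,0,0,-1,0,0.2,0,0,0,0,-1,0,0.2,0,0,0,0,-1,0,0,0,0,0,0,-1,0,0,0,0,0,0,-1],
)

```text
t: 7.77
tool_pos: [0.4457, -0.0256, 0.1923]
eef_rot: [[1.0, 0.002, -0.0], [0.0, -0.001, 1.0], [0.002, -1.0, -0.001]]
ft_force: [-1.7, -1.0, 7.7]
gripper_width: 0.0248
```

Call:
arm_command(
  series=[0,0.1,0,0,0,0,-1,0,0,0,0,0,0,-1,0,0.1,0,0,0,0,-1,0,0,0,0,0,0,-1,0,0,0,0,0,0,-1],
)

```text
t: 8.18
tool_pos: [0.4461, -0.0258, 0.1921]
eef_rot: [[1.0, 0.004, -0.0], [0.0, -0.001, 1.0], [0.003, -1.0, -0.001]]
ft_force: [-8.8, -0.1, 32.6]
gripper_width: 0.025
```

Call:
arm_command(
  series=[0,-0.5,0,0,0,0,-1,0,-1,0,0,0,0,-1,0,-2,0,0,0,0,-1,0,-1.5,0,0,0,0,-1,0,0,0,0,0,0,-1],
)

```text
t: 8.6
tool_pos: [0.4466, -0.0257, 0.2417]
eef_rot: [[1.0, 0.004, -0.0], [0.0, -0.001, 1.0], [0.004, -1.0, -0.001]]
ft_force: [1.5, 0.3, -3.0]
gripper_width: 0.0248
```

Call:
arm_command(
  series=[0,0,-2,0,0,0,-1,0,0,-4,0,0,0,-1,0,0,-4,0,0,0,-1,0,0,-4,0,0,0,-1,0,0,-3,0,0,0,-1],
)

```text
t: 9.02
tool_pos: [0.4447, -0.1981, 0.2384]
eef_rot: [[1.0, -0.0, 0.001], [-0.001, -0.001, 1.0], [-0.0, -1.0, -0.001]]
ft_force: [0.5, -0.5, -3.9]
gripper_width: 0.0248
```

```bash
python3 - <<'E'
from m import *; from st import *
go([.4553,-.2485,.115],[1,0,0])
s=cam("scene"); np.savez("s3.npz",**s); cv2.imwrite("pics/s3.png",cv2.resize(s["color"][120:280,250:450],(750,600),interpolation=cv2.INTER_CUBIC))
p=seg(s,(.4446,-.0255),.014,.09,.13); print(np.round(np.percentile(p[:,2],[10,50,90]),4))
im=cam("wrist"); cv2.imwrite("pics/w3.png",im["color"])
p=seg(im,(.4446,-.0255),.012,.09,.13); print(len(p),np.round(np.percentile(p[:,2],[10,50,90]),4))
from tilt import tilt
o=r.get_obs(); tilt(im,o["tool_pos"])
E
```

```text
t 9.02 tcp [ 0.4447 -0.1981  0.2384] F [ 0.5 -0.5 -3.9] w 0.0248 q [-0.57  0.23 -0.28  1.06 -0.    1.  ]
shift [ 1.07 12.34 -5.03]
rot [ 0.03 -0.03 -0.02]
then shift [ 1.06 12.34 -5.04]
[0.0996 0.1044 0.1072]Traceback (most recent call last):
  File "<stdin>", line 6, in <module>
    return _quantile_unchecked(
        a, q, axis, out, overwrite_input, method, keepdims, weights)
    return _ureduce(a,
                    func=_quantile_ureduce_func,
    ...<5 lines>...
                    overwrite_input=overwrite_input,
                    method=method)
    r = func(a, **kwargs)
    result = _quantile(arr,
                       quantiles=q,
    ...<2 lines>...
                       out=out,
                       weights=wgt)
    slices_having_nans = np.isnan(arr[-1, ...])
                                  ~~~^^^^^^^^^
IndexError: index -1 is out of bounds for axis 0 with size 0
```

View pics/s3.png

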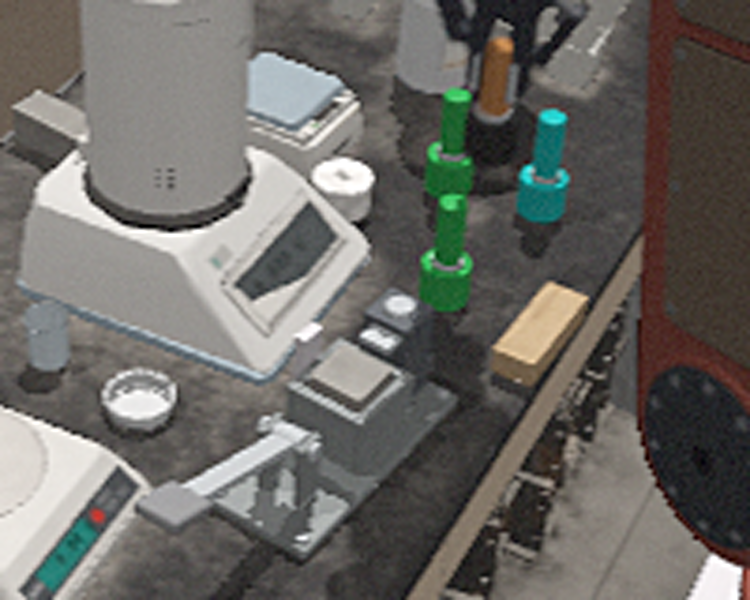

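View pics/w3.png

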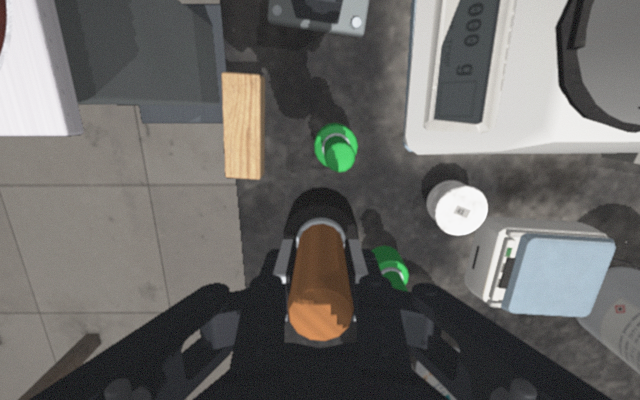

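Plunger is down (top ≈0.104 m) and the bolt is retracted off the cube; the tamper hangs upright. Back to its spot.

Call:
arm_command(
  series=[0.5,0,-2,0,0,0,-1,0.5,0,-2,0,0,0,-1,0,0,-1,0,0,0,-1,0,2.5,0,0,0,0,-1,0,2.5,0,0,0,0,-1],
)

```text
t: 9.53
tool_pos: [0.4556, -0.2461, 0.1889]
eef_rot: [[1.0, 0.002, 0.001], [-0.001, -0.001, 1.0], [0.002, -1.0, -0.001]]
ft_force: [0.3, 0.7, -5.2]
gripper_width: 0.0246
```

```bash
python3 - <<'E'
from st import *
go([.4553,-.2485,.0875],[1,0,0])
E
```

```text
t 9.53 tcp [ 0.4556 -0.2461  0.1889] F [ 0.3  0.7 -5.2] w 0.0246 q [-0.64  0.32 -0.29  0.95  0.    0.94]
shift [-0.05 10.14 -0.23]
rot [ 0.07 -0.04  0.11]
then shift [-0.03 10.14 -0.24]
```

Call:
arm_command(
  series=[0,2.5,-0.2,0,0,0,-1,0,2.5,0,0,0,0,-1,0,2,0,0,0,0,-1,0,1.5,0,0,0,0,-1,0,0.5,0,0,0,0,-1],
)

```text
t: 9.95
tool_pos: [0.4534, -0.2457, 0.0964]
eef_rot: [[1.0, -0.004, -0.0], [0.0, 0.003, 1.0], [-0.004, -1.0, 0.003]]
ft_force: [-0.7, 0.4, -4.5]
gripper_width: 0.0248
```

```bash
python3 - <<'E'
from st import *
go([.4553,-.2485,.0875],[1,0,0])
E
```

```text
t 9.95 tcp [ 0.4534 -0.2457  0.0964] F [-0.7  0.4 -4.5] w 0.0248 q [-0.64  0.43 -0.41  0.73  0.    0.93]
shift [ 0.2   0.89 -0.28]
rot [-0.17  0.02 -0.21]
then shift [ 0.19  0.89 -0.28]
```

Call:
arm_command(
  series=[0,0.3,0,0,0,0,-1,0,0.2,0,0,0,0,-1,0,0.1,0,0,0,0,-1,0,0,0,0,0,0,-1,0,0,0,0,0,0,-1],
)

```text
t: 10.37
tool_pos: [0.4555, -0.2476, 0.094]
eef_rot: [[1.0, 0.001, -0.0], [0.0, -0.001, 1.0], [0.001, -1.0, -0.001]]
ft_force: [0.3, 0.4, -3.8]
gripper_width: 0.0246
```

Call:
arm_command(
  series=[0,0.1,0,0,0,0,-1,0,0.1,0,0,0,0,-1,0,0,0,0,0,0,-1,0,0,0,0,0,0,-1,0,0,0,0,0,0,-1],
)

```text
t: 10.78
tool_pos: [0.4551, -0.2474, 0.0914]
eef_rot: [[1.0, 0.0, 0.0], [-0.0, -0.0, 1.0], [0.0, -1.0, -0.0]]
ft_force: [-0.7, -0.2, -4.6]
gripper_width: 0.0242
```

Call:
arm_command(
  series=[0,0.1,0,0,0,0,-1,0,0.1,0,0,0,0,-1,0,0.1,0,0,0,0,-1,0,0,0,0,0,0,-1,0,0,0,0,0,0,-1],
)

```text
t: 11.2
tool_pos: [0.455, -0.2474, 0.0882]
eef_rot: [[1.0, -0.0, 0.0], [-0.0, 0.0, 1.0], [-0.0, -1.0, 0.0]]
ft_force: [1.0, 0.0, -4.2]
gripper_width: 0.0246
```

Call:
arm_command(
  series=[0,0.05,0,0,0,0,-1,0,0,0,0,0,0,-1,0,0,0,0,0,0,-1,0,0,0,0,0,0,-1,0,0,0,0,0,0,-1],
)

```text
t: 11.62
tool_pos: [0.4551, -0.2474, 0.0878]
eef_rot: [[1.0, -0.0, -0.0], [0.0, -0.0, 1.0], [-0.0, -1.0, -0.0]]
ft_force: [0.2, 0.3, -3.6]
gripper_width: 0.0252
```

Call:
arm_command(
  series=[0,0.05,0,0,0,0,-1,0,0.05,0,0,0,0,-1,0,0,0,0,0,0,-1,0,0,0,0,0,0,-1,0,0,0,0,0,0,-1],
)

```text
t: 12.03
tool_pos: [0.4553, -0.2475, 0.0875]
eef_rot: [[1.0, 0.001, -0.0], [0.0, -0.0, 1.0], [0.001, -1.0, -0.0]]
ft_force: [-0.7, 1.0, 5.1]
gripper_width: 0.0249
```

Contact with the bench at the same height as when picked up. Release with a gradual opening.

Call:
arm_command(
  series=[0,0,0,0,0,0,-0.3,0,0,0,0,0,0,-0.1,0,0,0,0,0,0,0.3,0,0,0,0,0,0,0.6,0,0,0,0,0,0,1],
)

```text
t: 12.45
tool_pos: [0.4551, -0.2474, 0.0868]
eef_rot: [[1.0, 0.0, 0.0], [-0.0, -0.0, 1.0], [0.0, -1.0, -0.0]]
ft_force: [-0.5, 0.4, 0.5]
gripper_width: 0.0732
```

Call:
arm_command(
  series=[0,0,0,0,0,0,1,0,0,0,0,0,0,1,0,0,0,0,0,0,1,0,0,0,0,0,0,1,0,0,0,0,0,0,1],
)

```text
t: 12.87
tool_pos: [0.4551, -0.2474, 0.0868]
eef_rot: [[1.0, 0.0, -0.0], [0.0, 0.0, 1.0], [0.0, -1.0, 0.0]]
ft_force: [-0.1, 0.6, -0.5]
gripper_width: 0.0854
```

Call:
arm_command(
  series=[0,-2,0,0,0,0,1,0,-3,0,0,0,0,1,0,-4,0,0,0,0,1,0,-4,0,0,0,0,1,0,-2,0,0,0,0,1],
)

```text
t: 13.28
tool_pos: [0.4562, -0.2481, 0.2413]
eef_rot: [[1.0, 0.004, -0.0], [0.0, -0.003, 1.0], [0.004, -1.0, -0.003]]
ft_force: [0.8, -0.9, -0.1]
gripper_width: 0.0855
```

```bash
python3 - <<'E'
from st import *
go([.4848,.2735,.24],[1,0,0])
im=cam("wrist"); cv2.imwrite("pics/w4.png",im["color"])
s=cam("scene"); np.savez("s4.npz",**s); cv2.imwrite("pics/s4.png",cv2.resize(s["color"][120:280,250:450],(750,600),interpolation=cv2.INTER_CUBIC))
E
```

```text
t 13.28 tcp [ 0.4562 -0.2481  0.2413] F [ 0.8 -0.9 -0.1] w 0.0855 q [-0.64  0.29 -0.2   1.08  0.    0.93]
shift [ 2.870e+00 -1.000e-02  5.216e+01]
rot [0.17 0.   0.23]
then shift [ 2.86  0.13 52.16]
```

View pics/w4.png

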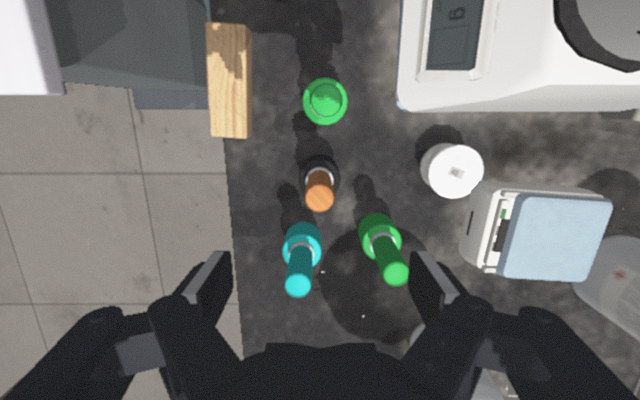

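View pics/s4.png

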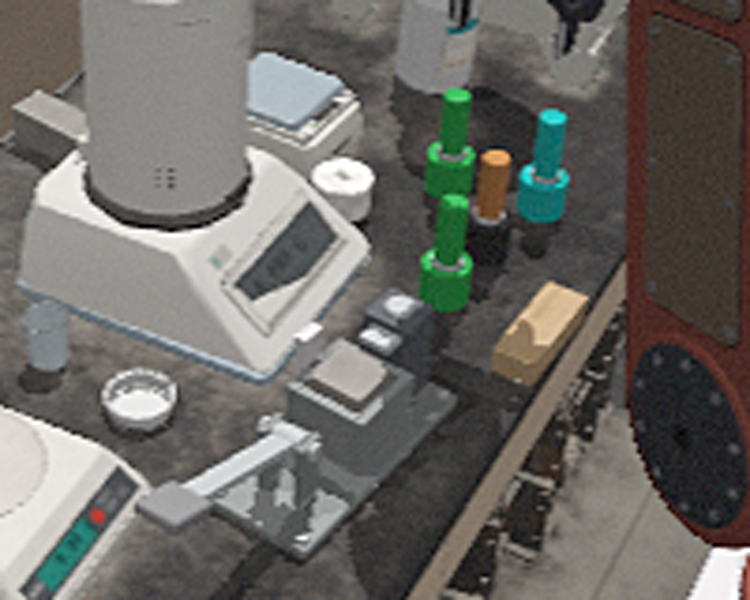

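Call:
arm_command(
  series=[-0.4,0,2,0,0,0,-1,-0.4,0,4,0,0,0,-1,-0.4,0,4,0,0,0,-1,0,0,4,0,0,0,-1,0,0,4,0,0,0,-1],
)

```text
t: 13.8
tool_pos: [0.4421, -0.0658, 0.2361]
eef_rot: [[1.0, -0.001, 0.001], [-0.001, 0.0, 1.0], [-0.001, -1.0, 0.0]]
ft_force: [1.8, -0.5, -0.4]
gripper_width: 0.0255
```

Call:
arm_command(
  series=[0,0,4,0,0,0,-1,0,0,4,0,0,0,-1,0,0,4,0,0,0,-1,0,0,4,0,0,0,-1,0,0,4,0,0,0,-1],
)

```text
t: 14.22
tool_pos: [0.4423, 0.1345, 0.2363]
eef_rot: [[1.0, -0.001, 0.0], [-0.0, -0.0, 1.0], [-0.001, -1.0, -0.0]]
ft_force: [0.6, 0.1, 0.5]
gripper_width: -0.0003
```

Call:
arm_command(
  series=[1,0,4,0,0,0,-1,1,0,4,0,0,0,-1,1,0,3,0,0,0,-1,1,0,2,0,0,0,-1,0,0,0,0,0,0,-1],
)

```text
t: 14.63
tool_pos: [0.4838, 0.2661, 0.2355]
eef_rot: [[1.0, -0.0, -0.003], [0.003, 0.001, 1.0], [-0.0, -1.0, 0.001]]
ft_force: [-0.7, -0.4, -0.3]
gripper_width: 0.0002
```

```bash
python3 - <<'E'
from m import *
from st import *
go([.4848,.2735,.2],[1,0,0])
im=cam("wrist"); cv2.imwrite("pics/w5.png",im["color"])
s=cam("scene"); np.savez("s5.npz",**s); cv2.imwrite("pics/s5.png",cv2.resize(s["color"][120:280,250:450],(750,600),interpolation=cv2.INTER_CUBIC))
E
```

```text
t 14.63 tcp [0.4838 0.2661 0.2355] F [-0.7 -0.4 -0.3] w 0.0002 q [ 0.37  0.35 -0.12  1.1   0.    1.94]
shift [0.1  3.55 0.73]
rot [-0.05  0.19 -0.01]
then shift [0.1  3.55 0.74]
```

View pics/w5.png

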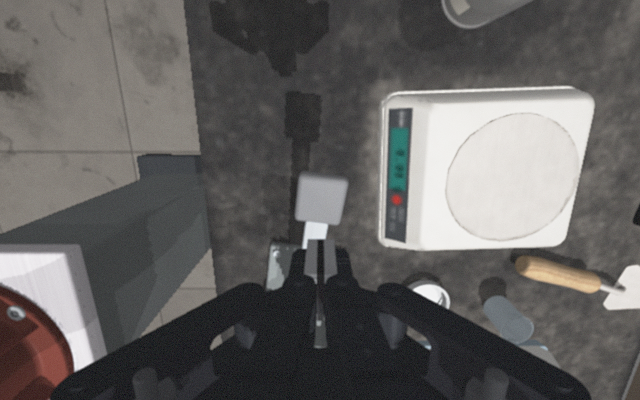

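View pics/s5.png

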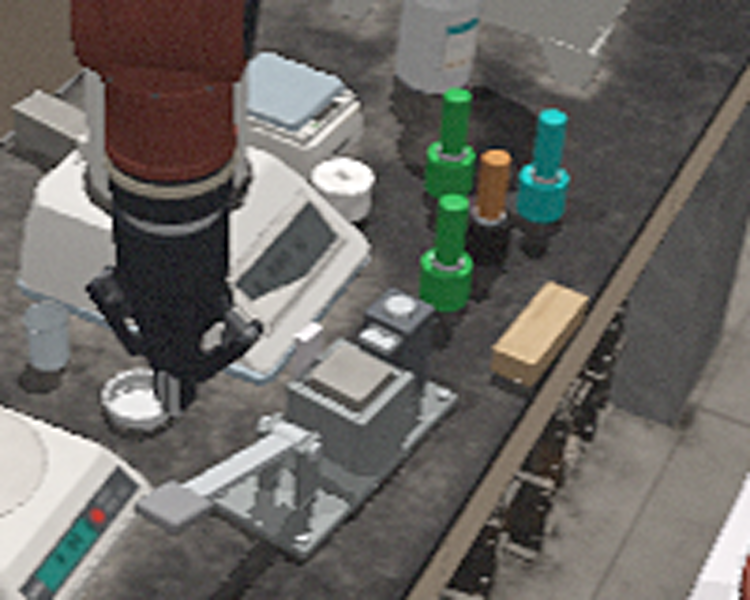

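Call:
arm_command(
  series=[0.1,2,0.5,0,0,0,-1,0,2.5,0,0,0,0,-1,0,2,0,0,0,0,-1,0,1,0,0,0,0,-1,0,0.5,0,0,0,0,-1],
)

```text
t: 15.15
tool_pos: [0.4829, 0.2662, 0.1553]
eef_rot: [[1.0, -0.003, 0.001], [-0.001, -0.001, 1.0], [-0.003, -1.0, -0.001]]
ft_force: [-0.1, -0.2, 0.7]
gripper_width: 0.0003
```

Call:
arm_command(
  series=[0,0.5,0,0,0,0,-1,0,0.5,0,0,0,0,-1,0,0.5,0,0,0,0,-1,0,0.5,0,0,0,0,-1,0,0.5,0,0,0,0,-1],
)

```text
t: 15.57
tool_pos: [0.4854, 0.2685, 0.1331]
eef_rot: [[1.0, 0.003, -0.0], [0.0, 0.002, 1.0], [0.003, -1.0, 0.002]]
ft_force: [0.1, 3.3, 7.0]
gripper_width: -0.0003
```

```bash
python3 - <<'E'
from st import *
go([.4848,.2735,.101],[1,0,0])
E
```

```text
t 15.57 tcp [0.4854 0.2685 0.1331] F [0.1 3.3 7. ] w -0.0003 q [ 0.37  0.44 -0.27  0.85  0.    1.94]
shift [-0.07  3.21  0.49]
rot [-0.14  0.01  0.19]
then shift [-0.06  3.21  0.5 ]
```

Call:
arm_command(
  series=[0,0.6,0.2,0,0,0,-1,0,0.6,0.1,0,0,0,-1,0,0.6,0.1,0,0,0,-1,0,0.6,0.1,0,0,0,-1,0,0.5,0,0,0,0,-1],
)

```text
t: 15.98
tool_pos: [0.4859, 0.2731, 0.1041]
eef_rot: [[1.0, 0.004, 0.0], [-0.0, 0.001, 1.0], [0.004, -1.0, 0.001]]
ft_force: [1.4, 0.4, 8.4]
gripper_width: -0.0002
```

Call:
arm_command(
  series=[0,0.2,0,0,0,0,-1,0,0,0,0,0,0,-1,0,0,0,0,0,0,-1,0,0,0,0,0,0,-1,0,0,0,0,0,0,-1],
)

```text
t: 16.4
tool_pos: [0.486, 0.2732, 0.1026]
eef_rot: [[1.0, 0.004, 0.0], [-0.0, 0.001, 1.0], [0.004, -1.0, 0.001]]
ft_force: [1.2, -0.5, 8.8]
gripper_width: 0.0001
```

```bash
cat > fin.py <<'E'
from m import *
from st import *
go([.4848,.2735,.101],[1,0,0])
import sys
s=cam("scene"); cv2.imwrite("pics/s%s.png"%sys.argv[1],cv2.resize(s["color"][120:280,250:450],(750,600),interpolation=cv2.INTER_CUBIC))
t=cam("top")
for n,I in(("scene",s),("top",t)):
    for nm,c,rad,a,b in [("cube",(.454,.041),.018,.07,.13),("gauge",(.4963,.035),.006,.09,.11),("plg",(.4446,-.0255),.009,.09,.13),("tamp",(.4553,-.249),.012,.1,.12)]:
        p=seg(I,c,rad,a,b); print(n,nm,len(p),np.round(np.median(p,0),4) if len(p) else "")
        if nm=="cube" and len(p):
            A=np.c_[p[:,:2]-p[:,:2].mean(0),np.ones(len(p))]; print("slope",np.round(np.linalg.lstsq(A,p[:,2],rcond=None)[0],3))
E
python3 fin.py 6
```

```text
t 16.4 tcp [0.486  0.2732 0.1026] F [ 1.2 -0.5  8.8] w 0.0001 q [ 0.38  0.48 -0.3   0.78 -0.    1.95]
shift [-0.12  0.16  0.03]
rot [-0.08 -0.01  0.24]
then shift [-0.12  0.16  0.03]
scene cube 84 [0.4531 0.0403 0.1   ]
slope [-0.017 -0.013  0.1  ]
scene gauge 14 [0.4949 0.0348 0.0998]
scene plg 21 [ 0.4443 -0.0243  0.106 ]
scene tamp 26 [ 0.4552 -0.2457  0.1096]
top cube 135 [0.4545 0.0404 0.0981]
slope [-0.016 -0.011  0.098]
top gauge 14 [0.4953 0.0351 0.0993]
top plg 35 [ 0.4447 -0.0248  0.1039]
top tamp 66 [ 0.4552 -0.2484  0.1089]
```

View pics/s6.png

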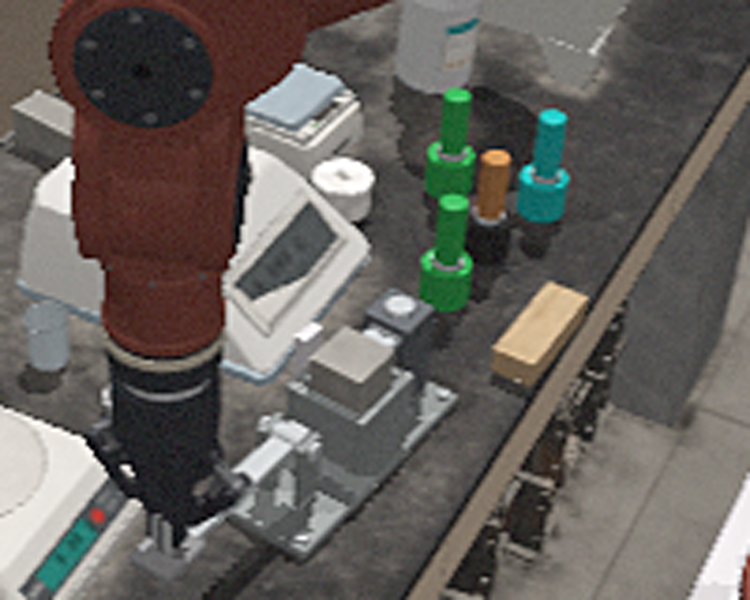

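Cube top (0.098–0.100 m) is level with the gauge (0.099–0.100 m), the push is steady at about 9 N, and the tamper is upright. Handing in.

```bash
python3 - <<'E'
from st import *
go([.4848,.2735,.101])
print(r.job_done())
E
```

```text
t 16.5 tcp [0.486  0.2732 0.1026] F [ 1.5 -0.2  9.1] w 0.0002 q [ 0.38  0.48 -0.3   0.78 -0.    1.95]
shift [-0.12  0.16  0.03]
the job is handed in; nothing more can be done
None
```

I knocked the plunger down to its stop with the black and wood tamper. I then stood the tamper back where it came from and let go of it. Finally I pressed the handle pad with the closed fingers and handed the job in at 16.5 s, still holding it.

| Check just before handing in | Result |
|---|---|
| Cube top | 0.098 m (top camera), 0.100 m (scene camera) |
| Gauge post top | 0.099 m (top camera), 0.100 m (scene camera) |
| Cube tilt | about 0.02 rad |
| Plunger top | 0.104 m (top camera), 0.106 m (scene camera); 0.105 m is fully down |
| Push on the handle | about 9 N, steady |
| Tamper | upright and released, well clear of the stand |

The pictures show the other objects still in place. No check failed; the two cameras differed by up to 2 mm, which is within their calibration. I judged the tamper's uprightness from the pictures and the height of its top, without measuring its angle after release.

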